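# Open the template chest on its struts

## Task

We need the cutting templates: lift the lid of the chest with the orange lid by its bow handle, past the point where its gas struts take over, so that it stands wide open on its own, and let go. Leave the chest with the pale green lid shut.

Things in the scene. Friction and masses are not known exactly. Their poses are not given: they have to be found in the camera images.
- orange_lid_handle (a point): Centre of the bar of the steel bow handle on the orange lid: round, 12 mm thick, level, with a leg 52 mm to either side; bar centre 45 mm above the lid's top face, 148 mm above the table when shut. Frame: y along the bar (parallel to the hinge), x from the bar towards the hinge, z square to the lid (up when shut).
- orange_lid_hinge (a point): Middle of the orange lid's hinge line, on the far rim of its chest, 95 mm above the table; frame as the handle's. The bar is 170 mm from it towards the robot and, shut, 53 mm higher. Chest: fixed grey steel box 200 mm deep, 240 wide, 95 high, lid 270 wide. A like chest with a pale green lid stands beside it, on the left or the right.
- orange_lid (a joint): Opening angle of the orange lid, rad: 0 shut, 1.35 at its stop, nearly upright. Lid 0.8 kg; about 3 N at the handle lifts it. Its balance point lies at 0.35 to 0.5 (weight varies): let go below, it falls shut; from 0.7 up the two struts surely carry it on to the stop, in 1 to 3 s, and hold it. The bar may turn between the fingers as the lid swings.
- green_lid (a joint): Opening angle of the like lid of the other chest, pale green, rad: 0 shut. To be left shut.

How it is judged:
At the end, for the whole second after the job is handed in: The orange lid stands open by more than 1.15 rad (66 degrees; its stop is at 1.35), at rest (under 0.1 rad/s) with nothing touching it, and the green lid is shut (within 0.05 rad) (value of joint orange_lid above 1.15 rad and velocity of joint orange_lid between -0.1 and 0.1 rad/s and value of joint green_lid below 0.05 rad).
It fails at once if the green-lidded chest is opened (its lid lifted by more than 0.15 rad) (value of joint green_lid above 0.15 rad).
It also fails if it takes over 32 s, if anything falls off the work surface, if the arm or the gripper's body presses on something with over 40 N, if the wrist force passes 120 N, or if a joint passes its speed limit or range.

## Robot

A 6-joint arm with a two-finger parallel gripper is mounted at the origin on the work surface. World frame = base frame: x ahead of the robot, y to its left, z up, the work surface at z = 0. Lengths are in m, angles in rad, forces in N, time in s.
With the tool pointing down it reaches from about 0.275 to 0.85 m from the base axis. Payload 19 kg.
Tool frame: the origin (TCP) lies between the finger pads; the fingertips stand 8 mm ahead of it and the grasp point (between the pads) lies 11 mm behind it; x points along the fingers, y is the direction in which the jaws open and shut, and the axes are right-handed (so a half turn about x gives the same grasp; the last joint's range is limited). The gripper opens to 85 mm and grips with 20 to 120 N. Pads are 22 mm wide; open, the fingers measure 114 mm over their backs; the gripper's body (76 mm by 85 mm) begins 54 mm behind the grasp point. The pads swing forward as they close: fully open they stand 13 mm farther back than shut.
Start: joints at [1.201, 0.15, 1.437, -0, 1.554, -0.134], TCP at [0.134, 0.559, 0.239] pointing down, gripper open.
Joint ranges: [-2.8, 2.8], [-0.68, 2.1], [0.12, 2.68], [-1.39, 4.53], [0.16, 2.79], [-2.81, 2.81]. Speed limits (rad/s): [1.89, 1.89, 2.22, 3.01, 3.01, 3.01].

## Interface

Orientations are given as a rotation vector (axis times angle).
In Python, from cell import telemetry, vision, manip gives the robot as it stands. The module is installed in compiled form; this text tells all that it offers.
- The arm moves only by the tool servo_tool, never from a script. Its argument "steps" is a list of rows, each a list of 3 entries, a list of its own where there are three numbers: the shift along the tool's x, y, z in mm, then the turn about the tool's x in degrees, then the finger opening in mm, from 0 to 85.4. In form: [[[x, y, z], spin, hand], ...]. A call has 1 to 10 rows; each row is the pose to reach, as a shift and turn from the pose commanded when the call began, along the tool's axes at that moment; what a row does not reach only later rows make up. A row lasts 1/10 s, in which the tool goes at most 50 mm and 8.59 degrees, less where a joint would pass 70% of its speed; a pose out of reach is approached as far as the arm can. A call with a gripper value outside its range is refused whole. The fingers move at their own pace and stop on an object; "grip_force" is the grip in N (left out, the last holds). Time passes only in rows, so rows that repeat a pose let the fingers close. It gives the time, the measured TCP pose, the force and the opening at its end, in the units of the state.
- telemetry.observe(): the state, without advancing time (a new reading comes with each control period).
- vision.snapshot(name): name is "scene" or "top" or "wrist"; returns a dict with "img" (384x512x3 uint8, red, green, blue), "camera_matrix" (3x3 intrinsics, pixels), "R" (3x3) and "t" (3): a world point X has camera coordinates R X + t. Camera axes: x right, y down, z forward; pixel columns grow to the right and rows downward; lengths in m; the calibration is good to about 2 mm. A picture is of the moment at which its call begins. There is no depth.
- manip.hand_in(): hands the job in, once; it reports no verdict.
The state is a dict: "t": time; "joint_pos": joint angles; "joint_velocities": joint speeds; "tau": joint torques, N m; "eef_pos": TCP position; "tool_rot": TCP orientation; "ft_force": force on the tool from outside, world axes, zero at the start; "torque": the same for the moment, N m; "opening": finger opening in m.
Only numpy, scipy, OpenCV 4.12 (cv2) and the standard library are available. Lean on these libraries where they do the work, as an engineer would, in place of code of your own. Each camera call takes 0.05 s, during which the arm holds its last target.

## Working session

There is one attempt and no reset: what is moved stays moved. The work goes in short steps, Python scripts to look and compute and a tool call to move; the robot and the scene stay as the last step left them, time stands still between calls to the robot, and variables do not carry over. Pictures are saved under pics/ and viewed, and the job is handed in when it is done.

Besides the shell and the picture viewer there is one more tool, called by a JSON object that holds its "name" and its "arguments", one argument or row to a line. servo_tool: Moves the arm, as the interface text tells. Its arguments: {"type":"object","properties":{"steps":{"type":"array","items":{"type":"array"}},"grip_force":{"type":"number"}},"required":["steps"]}

```bash
mkdir -p pics; python3 - <<'E'
from cell import telemetry, vision
import cv2,numpy as np
for n in ["scene","top"]:
    s=vision.snapshot(n); cv2.imwrite(f"pics/{n}0.png",cv2.cvtColor(s["img"],cv2.COLOR_RGB2BGR)); np.savez(f"{n}0.npz",**s)
    print(n,s["camera_matrix"].tolist(),s["R"].round(4).tolist(),s["t"].round(4).tolist())
o=telemetry.observe();print({k:np.round(v,4).tolist() for k,v in o.items()})
E
```

```text
scene [[426.28550866946614, 0.0, 255.83460292873676], [0.0, 426.28550866946614, 189.04860648427024], [0.0, 0.0, 1.0]] [[0.7945, 0.6073, -0.0011], [0.5215, -0.683, -0.5114], [-0.3113, 0.4057, -0.8593]] [-0.436, -0.2271, 1.3105]
top [[439.66652441288306, 0.0, 253.61694473803232], [0.0, 439.66652441288306, 191.70471495826075], [0.0, 0.0, 1.0]] [[0.0552, -0.9985, -0.0061], [-0.9739, -0.0525, -0.2207], [0.2201, 0.0182, -0.9753]] [-0.0427, 0.5798, 1.0997]
{'t': 0.1, 'joint_pos': [1.201, 0.1509, 1.4379, -0.0, 1.5538, -0.134], 'joint_velocities': [-0.0001, -0.0015, -0.0034, 0.0004, 0.0017, 0.0003], 'tau': [0.004, -71.437, -57.1803, -0.0002, 0.007, -0.0001], 'eef_pos': [0.1343, 0.5589, 0.2388], 'tool_rot': [0.1843, 1.5631, -0.1859], 'ft_force': [0.2775, 0.0228, -0.8155], 'torque': [-0.0063, 0.0272, -0.0314], 'opening': 0.0856}
```

View pics/scene0.png

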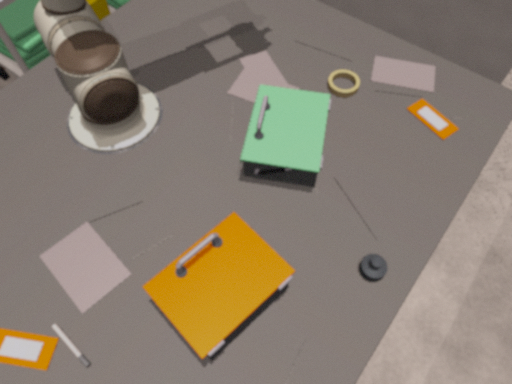

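View pics/top0.png

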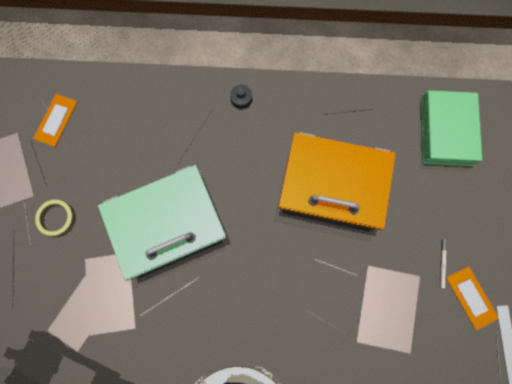

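Orange chest is at right in the top view: lid at about (340,180), bar from (314,201) to (354,208). The green chest is at left (162,222). Now I'll measure the bar in both views.

```bash
cat > h.py <<'E'
import numpy as np,cv2
def ray(s,uv,z):
    K,R,t=s["camera_matrix"],s["R"],s["t"]; c=-R.T@t
    d=R.T@np.linalg.inv(K)@np.array([*uv,1.]); return c+d*(z-c[2])/d[2]
def proj(s,X):
    p=s["camera_matrix"]@(s["R"]@np.asarray(X)+s["t"]); return p[:2]/p[2]
E
python3 - <<'E'
from h import *
for n,roi in [("top",(270,120,410,240)),("scene",(135,205,305,365))]:
    s=dict(np.load(n+"0.npz")); im=s["img"]; hsv=cv2.cvtColor(im,cv2.COLOR_RGB2HSV)
    x0,y0,x1,y1=roi
    m=np.zeros(im.shape[:2],np.uint8); m[y0:y1,x0:x1]=cv2.inRange(hsv,(5,180,120),(25,255,255))[y0:y1,x0:x1]
    c=max(cv2.findContours(m,0,2)[0],key=cv2.contourArea); r=cv2.minAreaRect(c); B=cv2.boxPoints(r)
    print(n,"lid rect",r)
    for b in B: print(b, ray(s,b,0.103).round(4))
    f=np.zeros_like(m); cv2.drawContours(f,[cv2.convexHull(c)],-1,255,-1); f=cv2.erode(f,np.ones((5,5)))
    g=cv2.inRange(hsv,(0,0,110),(180,110,255))&f
    cs=max(cv2.findContours(g,0,2)[0],key=cv2.contourArea); q=cv2.minAreaRect(cs); print("bar",q)
    b=cv2.boxPoints(q); 
    e=sorted([(np.linalg.norm(b[i]-b[(i+1)%4]),(b[i]+b[(i+1)%4])/2) for i in range(4)],key=lambda t:t[0])[:2]
    P=[ray(s,k[1],0.148) for k in e]; d=P[0]-P[1]
    print(P, "len",np.linalg.norm(d),"mid",(P[0]+P[1])/2,"ang",np.degrees(np.arctan2(d[1],d[0])))
    v=im[y0:y1,x0:x1,::-1].copy(); cv2.drawContours(v,[cs],-1,(255,0,0),1,offset=(-x0,-y0)); cv2.imwrite(f"pics/{n}c.png",cv2.resize(v,None,fx=4,fy=4,interpolation=0)[:600])
E
```

```text
top lid rect ((338.5159606933594, 180.5895233154297), (107.07705688476562, 77.800537109375), 11.689369201660156)
[278.2064  207.83582] [ 0.5341 -0.0763  0.103 ]
[293.9692  131.64883] [ 0.7406 -0.1091  0.103 ]
[398.82553 153.34323] [ 0.6953 -0.3838  0.103 ]
[383.0627  229.53021] [ 0.4931 -0.3409  0.103 ]
bar ((334.10406494140625, 201.30908203125), (50.43855667114258, 6.491499900817871), 12.652557373046875)
[array([ 0.55965573, -0.14965386,  0.148     ]), array([ 0.53862042, -0.26979104,  0.148     ])] len 0.12196485778848518 mid [ 0.54913808 -0.20972245  0.148     ] ang 80.06852545646939
scene lid rect ((218.673583984375, 281.447265625), (92.72813415527344, 126.72044372558594), 48.6522216796875)
[140.47882 288.4987 ] [ 0.4978 -0.346   0.103 ]
[235.60956 204.7836 ] [ 0.5324 -0.059   0.103 ]
[296.86835 274.39584] [ 0.7498 -0.1134  0.103 ]
[201.73761 358.11093] [ 0.6975 -0.3727  0.103 ]
bar ((195.90750122070312, 252.9039306640625), (13.733405113220215, 56.51823806762695), 54.21102523803711)
[array([ 0.54154387, -0.27876223,  0.148     ]), array([ 0.56958031, -0.16133957,  0.148     ])] len 0.12072332495106193 mid [ 0.55556209 -0.2200509   0.148     ] ang -103.42881854914985
```

View pics/topc.png

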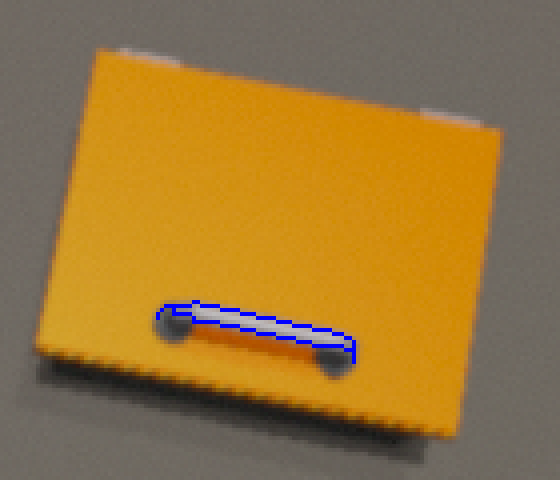

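View pics/scenec.png

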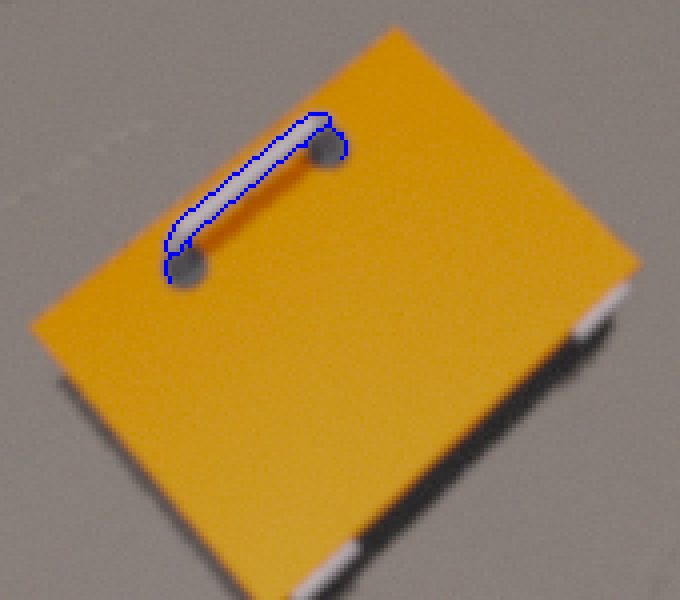

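```bash
python3 - <<'E'
from h import *
E={"top":[(168,308),(352,342)],"scene":[(174,237),(322,119)]}; o={"top":(270,120),"scene":(135,205)}
for n in E:
    s=dict(np.load(n+"0.npz"))
    P=[ray(s,np.array(e)/4+o[n],0.148) for e in E[n]]; d=P[0]-P[1]; print(n,P[0],P[1],(P[0]+P[1])/2,np.linalg.norm(d),np.degrees(np.arctan2(d[1],d[0])))
    # lid direction by front/back edges via approxPoly corners
    hsv=cv2.cvtColor(s["img"],cv2.COLOR_RGB2HSV); m=cv2.inRange(hsv,(5,180,120),(25,255,255))
    m[:, :270 if n=="top" else 135]=0; m[:, 410 if n=="top" else 310:]=0
    m=cv2.morphologyEx(m,cv2.MORPH_OPEN,np.ones((3,3)))
    c=max(cv2.findContours(m,0,2)[0],key=cv2.contourArea);c=cv2.convexHull(c)
    a=cv2.approxPolyDP(c,6,True)[:,0]
    Q=np.array([ray(s,p,0.103) for p in a]);print(a.tolist(),Q.round(3).tolist(),"ctr",Q.mean(0))
    for i in range(len(Q)):
        e=Q[(i+1)%len(Q)]-Q[i];print(np.linalg.norm(e).round(3),np.degrees(np.arctan2(e[1],e[0])).round(1))
E
```

```text
top [ 0.55694608 -0.15584296  0.148     ] [ 0.54183107 -0.26805767  0.148     ] [ 0.54938858 -0.21195031  0.148     ] 0.11322811719927091 82.32858782900249
[[295, 133], [394, 153], [383, 228], [279, 207]] [[0.737, -0.112, 0.103], [0.696, -0.371, 0.103], [0.497, -0.341, 0.103], [0.536, -0.078, 0.103]] ctr [ 0.61649836 -0.22555894  0.103     ]
0.263 -99.1
0.201 171.3
0.266 81.5
0.203 -9.5
scene [ 0.54295861 -0.26316361  0.148     ] [ 0.56120224 -0.16279401  0.148     ] [ 0.55208042 -0.21297881  0.148     ] 0.10201414805068276 -100.3018683976385
[[235, 214], [292, 272], [201, 357], [144, 286]] [[0.547, -0.079, 0.103], [0.738, -0.115, 0.103], [0.695, -0.372, 0.103], [0.5, -0.337, 0.103]] ctr [ 0.61999527 -0.22606356  0.103     ]
0.195 -10.7
0.26 -99.5
0.198 169.9
0.262 79.7
```

```bash
cat > plan.py <<'E'
from h import *
from cell import telemetry
from scipy.spatial.transform import Rotation as Ro
def rel(P,yaw=-9.7):
    o=telemetry.observe(); R=Ro.from_rotvec(o["tool_rot"]).as_matrix()
    a=np.radians(yaw); xh=np.array([np.cos(a),np.sin(a),0])
    v=R.T@xh; sp=np.degrees(np.arctan2(v[2],v[1])); sp=(sp+90)%180-90
    print("t",o["t"],"eef",o["eef_pos"].round(4),"F",o["ft_force"].round(1),"open",round(o["opening"],4),"j",o["joint_pos"].round(2))
    print("R",R.round(3).tolist(),"shift mm",(R.T@(np.asarray(P)-o["eef_pos"])*1000).round(1),"spin",sp.round(1),"or",(sp-180*np.sign(sp)).round(1))
if __name__=="__main__":
    import sys; rel([float(x) for x in sys.argv[1:4]])
E
python3 plan.py 0.551 -0.2125 0.24; python3 plan.py 0.551 -0.2125 0.137
```

```text
t 0.1 eef [0.1343 0.5589 0.2388] F [ 0.3  0.  -0.8] open 0.0856 j [ 1.2   0.15  1.44 -0.    1.55 -0.13]
R [[-0.0, 0.234, 0.972], [-0.001, 0.972, -0.234], [-1.0, -0.001, -0.0]] shift mm [-6.000e-01 -6.527e+02  5.854e+02] spin 86.2 or -93.8
t 0.1 eef [0.1343 0.5589 0.2388] F [ 0.3  0.  -0.8] open 0.0856 j [ 1.2   0.15  1.44 -0.    1.55 -0.13]
R [[-0.0, 0.234, 0.972], [-0.001, 0.972, -0.234], [-1.0, -0.001, -0.0]] shift mm [ 102.4 -652.6  585.4] spin 86.2 or -93.8
```

{"name": "servo_tool", "arguments": {
  "steps": [
    [[0,-32,29],4,85],
    [[0,-65,58],8,85],
    [[0,-97,87],13,85],
    [[0,-130,116],17,85],
    [[0,-162,145],21,85],
    [[0,-195,174],26,85],
    [[0,-227,204],30,85],
    [[0,-260,233],34,85],
    [[0,-292,262],38,85],
    [[0,-325,291],43,85]
  ],
  "grip_force": 40
}}

```text
t: 1.1
eef_pos: [0.3417, 0.1734, 0.2393]
tool_rot: [0.771, 1.43, -0.771]
ft_force: [1.0, 1.1, 0.0]
opening: 0.0848
```

```bash
python3 plan.py 0.551 -0.2125 0.24
```

```text
t 1.1 eef [0.3417 0.1734 0.2393] F [1.  1.1 0. ] open 0.0848 j [ 0.27 -0.26  1.83 -0.    1.58 -0.31]
R [[0.0, 0.835, 0.55], [0.0, 0.55, -0.835], [-1.0, 0.0, 0.0]] shift mm [ -0.6 -37.2 437.5] spin 43.0 or -137.0
```

{"name": "servo_tool", "arguments": {
  "steps": [
    [[0,-3,40],4,85],
    [[0,-7,80],9,85],
    [[0,-11,120],13,85],
    [[0,-15,160],17,85],
    [[0,-19,205],21,85],
    [[0,-23,250],26,85],
    [[0,-27,295],30,85],
    [[0,-31,340],34,85],
    [[0,-34,385],38,85],
    [[0,-37,430],43,85]
  ]
}}

```text
t: 2.1
eef_pos: [0.5483, -0.2058, 0.239]
tool_rot: [1.333, 1.125, -1.333]
ft_force: [0.9, -0.2, 1.2]
opening: 0.0847
```

```bash
python3 plan.py 0.551 -0.2125 0.24;python3 - <<'E'
from h import *
from cell import vision
for n in ["wrist","scene"]:
    s=vision.snapshot(n); np.savez(n+"1.npz",**s); im=s["img"][...,::-1].copy()
    cv2.imwrite(f"pics/{n}1.png",im)
    for X in [(0.551,-0.2125,.148),(0.551-.052*.168,-.2125-.052*.986,.148),(0.551+.052*.168,-.2125+.052*.986,.148)]: print(n,proj(s,X))
E
```

```text
t 2.1 eef [ 0.5483 -0.2058  0.239 ] F [ 0.9 -0.2  1.2] open 0.0847 j [-0.49  0.17  1.41 -0.    1.56 -0.32]
R [[-0.0, 0.986, -0.168], [0.0, -0.168, -0.986], [-1.0, -0.0, -0.0]] shift mm [-1.   3.8  6.1] spin 0.0 or -180.0
wrist [263.1242708  205.65349875]
wrist [262.75182996 258.01443354]
wrist [263.55085624 145.68045228]
scene [197.12254498 248.7759931 ]
scene [178.06459356 264.2775945 ]
scene [215.45009649 233.86849376]
```

View pics/wrist1.png

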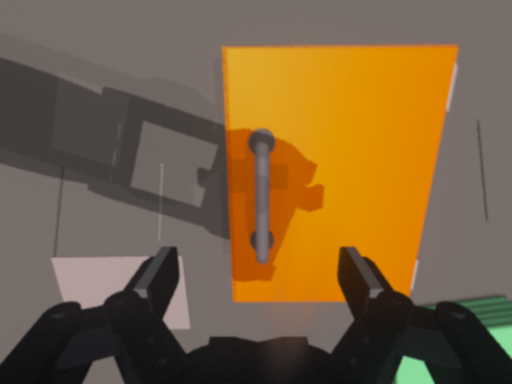

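The wrist view shows the bar from (262,147) to (263,260), vertical. The prediction agrees within 2 px, so I'm descending.

{"name": "servo_tool", "arguments": {
  "steps": [
    [[10,4,6],0,75],
    [[30,4,6],0,65],
    [[50,4,6],0,60],
    [[70,4,6],0,60],
    [[85,4,6],0,60],
    [[95,4,6],0,60],
    [[102,4,6],0,60],
    [[102,4,6],0,60],
    [[102,4,6],0,60]
  ]
}}

```text
t: 3.1
eef_pos: [0.551, -0.2106, 0.1379]
tool_rot: [1.33, 1.125, -1.33]
ft_force: [0.1, -0.2, 0.1]
opening: 0.0602
```

```bash
python3 plan.py 0.551 -0.2125 0.137;python3 - <<'E'
from h import *
from cell import vision
for n in ["wrist"]:
    s=vision.snapshot(n); im=s["img"][...,::-1].copy()
    cv2.imwrite(f"pics/{n}2.png",im)
E
```

```text
t 3.1 eef [ 0.551  -0.2106  0.1379] F [ 0.1 -0.2  0.1] open 0.0602 j [-0.5   0.23  1.55 -0.    1.36 -0.33]
R [[0.001, 0.986, -0.165], [-0.0, -0.165, -0.986], [-1.0, 0.001, 0.0]] shift mm [0.9 0.4 1.9] spin 0.2 or -179.8
```

View pics/wrist2.png

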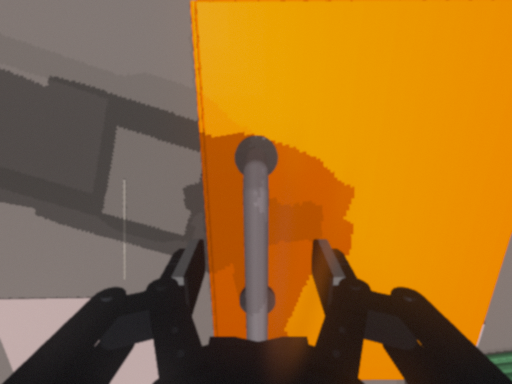

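The bar, at about column 257, sits midway between the fingers at columns 195 and 322. Closing now.

{"name": "servo_tool", "arguments": {
  "steps": [
    [[0,0,0],0,40],
    [[0,0,0],0,25],
    [[0,0,0],0,5],
    [[0,0,0],0,0],
    [[0,0,0],0,0],
    [[0,0,0],0,0],
    [[0,0,0],0,0]
  ],
  "grip_force": 50
}}

```text
t: 3.85
eef_pos: [0.55, -0.2105, 0.1376]
tool_rot: [1.33, 1.127, -1.332]
ft_force: [-8.3, 1.7, 7.0]
opening: 0.0105
```

```bash
python3 plan.py 0.551 -0.2125 0.137;python3 - <<'E'
import numpy as np
r=np.hypot(.17,.053);p0=np.arctan2(.053,.17)
for th in np.arange(0.05,1.11,.05): print(th.round(2),"x(tool)",round(-1000*(r*np.sin(p0+th)-.053),1),"y",round(1000*(.17-r*np.cos(p0+th)),1))
E
```

```text
t 3.85 eef [ 0.55   -0.2105  0.1376] F [-8.3  1.7  7. ] open 0.0105 j [-0.5   0.23  1.55 -0.    1.36 -0.33]
R [[-0.001, 0.986, -0.165], [0.0, -0.165, -0.986], [-1.0, -0.001, 0.0]] shift mm [0.6 1.3 1.8] spin 0.2 or -179.8
0.05 x(tool) -8.4 y 2.9
0.1 x(tool) -16.7 y 6.1
0.15 x(tool) -24.8 y 9.8
0.2 x(tool) -32.7 y 13.9
0.25 x(tool) -40.4 y 18.4
0.3 x(tool) -47.9 y 23.3
0.35 x(tool) -55.1 y 28.5
0.4 x(tool) -62.0 y 34.1
0.45 x(tool) -68.7 y 40.0
0.5 x(tool) -75.0 y 46.2
0.55 x(tool) -81.0 y 52.8
0.6 x(tool) -86.7 y 59.6
0.65 x(tool) -92.1 y 66.7
0.7 x(tool) -97.1 y 74.1
0.75 x(tool) -101.7 y 81.7
0.8 x(tool) -105.9 y 89.6
0.85 x(tool) -109.7 y 97.6
0.9 x(tool) -113.1 y 105.8
0.95 x(tool) -116.1 y 114.2
1.0 x(tool) -118.7 y 122.7
1.05 x(tool) -120.8 y 131.4
1.1 x(tool) -122.5 y 140.1
```

Closed on the bar (10.5 mm). I'll lift in stages along the arc.

{"name": "servo_tool", "arguments": {
  "steps": [
    [[-4,0,0],0,0],
    [[-8,2,0],0,0],
    [[-12,3,0],0,0],
    [[-17,5,0],0,0],
    [[-21,7,0],0,0],
    [[-25,9,0],0,0],
    [[-29,11,0],0,0],
    [[-33,13,0],0,0],
    [[-33,13,0],0,0]
  ]
}}

```text
t: 4.75
eef_pos: [0.5636, -0.2127, 0.1711]
tool_rot: [1.33, 1.126, -1.331]
ft_force: [-5.9, 1.9, 1.2]
opening: 0.0103
```

```bash
python3 plan.py 0.5630 -0.2145 0.1709;python3 - <<'E'
from h import *
from cell import vision
for n in ["scene"]:
    s=vision.snapshot(n); im=s["img"][...,::-1].copy()
    cv2.imwrite(f"pics/{n}3.png",im)
E
```

```text
t 4.75 eef [ 0.5636 -0.2127  0.1711] F [-5.9  1.9  1.2] open 0.0103 j [-0.49  0.24  1.47 -0.    1.43 -0.32]
R [[-0.0, 0.986, -0.165], [-0.0, -0.165, -0.986], [-1.0, -0.0, 0.0]] shift mm [ 0.2 -0.3  1.9] spin 0.2 or -179.8
```

View pics/scene3.png

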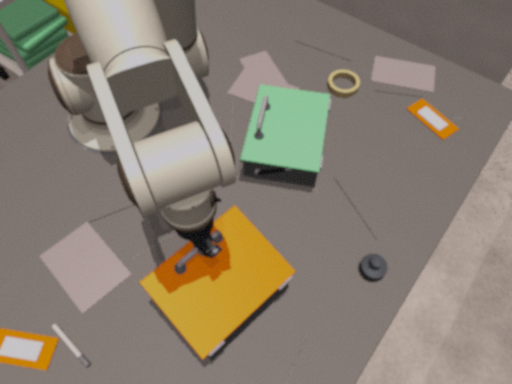

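The lid is rising with the handle: its left corner has moved from (144,286) to (141,283). Continuing.

{"name": "servo_tool", "arguments": {
  "steps": [
    [[-8,4,0],0,0],
    [[-15,9,0],0,0],
    [[-22,14,0],0,0],
    [[-29,20,0],0,0],
    [[-36,26,0],0,0],
    [[-42,32,0],0,0],
    [[-48,39,0],0,0],
    [[-54,45,0],0,0],
    [[-59,52,0],0,0],
    [[-59,52,0],0,0]
  ]
}}

```text
t: 5.8
eef_pos: [0.6156, -0.2211, 0.2327]
tool_rot: [1.331, 1.124, -1.329]
ft_force: [-15.0, 6.5, 20.6]
opening: 0.0101
```

```bash
python3 plan.py 0.6140 -0.2225 0.230;python3 - <<'E'
from h import *
from cell import vision
for n in ["scene"]:
    s=vision.snapshot(n); im=s["img"][...,::-1].copy()
    cv2.imwrite(f"pics/{n}4.png",im)
E
```

```text
t 5.8 eef [ 0.6156 -0.2211  0.2327] F [-15.    6.5  20.6] open 0.0101 j [-0.46  0.32  1.25  0.    1.57 -0.3 ]
R [[0.002, 0.986, -0.165], [-0.001, -0.165, -0.986], [-1.0, 0.003, 0.001]] shift mm [ 2.7 -1.3  1.6] spin 0.2 or -179.8
```

View pics/scene4.png

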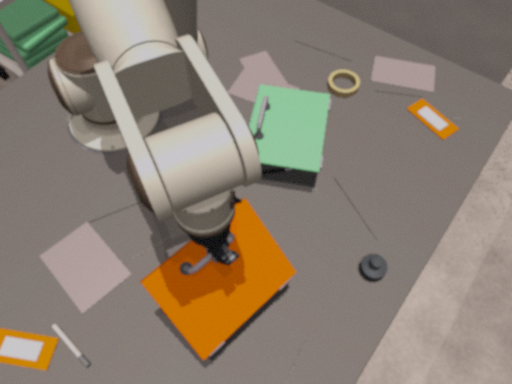

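At about 0.66 rad. The force (about 25 N) is radially outward, meaning my arc is ~3 mm tight. I'll widen it and continue to about 1.0 rad.

{"name": "servo_tool", "arguments": {
  "steps": [
    [[-3,-2,0],0,0],
    [[-8,5,0],0,0],
    [[-13,13,0],0,0],
    [[-17,21,0],0,0],
    [[-21,29,0],0,0],
    [[-24,37,0],0,0],
    [[-27,46,0],0,0],
    [[-30,55,0],0,0],
    [[-30,55,0],0,0]
  ]
}}

```text
t: 6.75
eef_pos: [0.6705, -0.2301, 0.2615]
tool_rot: [1.331, 1.124, -1.328]
ft_force: [-1.1, 6.7, 10.5]
opening: 0.0103
```

```bash
python3 plan.py 0.6700 -0.2325 0.260;python3 - <<'E'
from h import *
from cell import vision
for n in ["scene"]:
    s=vision.snapshot(n); im=s["img"][...,::-1].copy()
    cv2.imwrite(f"pics/{n}5.png",im)
E
```

```text
t 6.75 eef [ 0.6705 -0.2301  0.2615] F [-1.1  6.7 10.5] open 0.0103 j [-0.44  0.43  1.04  0.    1.67 -0.27]
R [[0.003, 0.986, -0.165], [-0.001, -0.165, -0.986], [-1.0, 0.003, 0.0]] shift mm [ 1.5 -0.1  2.5] spin 0.2 or -179.8
```

View pics/scene5.png

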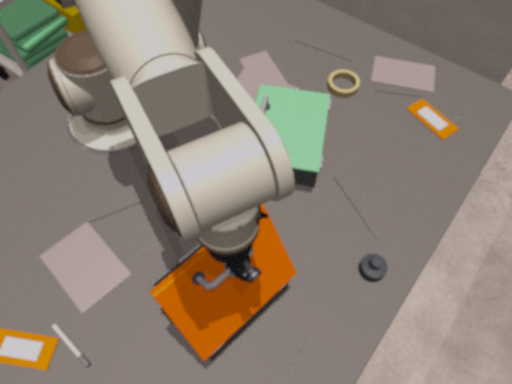

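At about 1.0 rad, well past 0.7. Releasing with a partial opening and retreating straight up.

{"name": "servo_tool", "arguments": {
  "steps": [
    [[0,0,0],0,32],
    [[0,3,0],0,32],
    [[-10,6,0],0,34],
    [[-40,8,0],0,34],
    [[-80,8,0],0,34],
    [[-120,8,0],0,34],
    [[-140,0,0],0,34],
    [[-140,-30,0],0,34],
    [[-140,-70,0],0,34],
    [[-140,-110,0],0,34]
  ]
}}

```text
t: 7.8
eef_pos: [0.5595, -0.2121, 0.3996]
tool_rot: [1.33, 1.126, -1.331]
ft_force: [0.8, -0.1, 0.7]
opening: 0.034
```

{"name": "servo_tool", "arguments": {
  "steps": [
    [[0,-40,0],0,34],
    [[0,-80,0],0,34],
    [[0,-120,0],0,34],
    [[0,-120,0],0,34],
    [[0,-120,0],0,34],
    [[0,-120,0],0,34],
    [[0,-120,0],0,34],
    [[0,-120,0],0,34],
    [[0,-120,0],0,34],
    [[0,-120,0],0,34]
  ]
}}

```text
t: 8.8
eef_pos: [0.4425, -0.1924, 0.3991]
tool_rot: [1.33, 1.127, -1.331]
ft_force: [-0.4, -0.0, 0.5]
opening: 0.0341
```

{"name": "servo_tool", "arguments": {
  "steps": [
    [[0,0,0],0,34],
    [[0,0,0],0,34],
    [[0,0,0],0,34],
    [[0,0,0],0,34],
    [[0,0,0],0,34],
    [[0,0,0],0,34],
    [[0,0,0],0,34],
    [[0,0,0],0,34],
    [[0,0,0],0,34],
    [[0,0,0],0,34]
  ]
}}

```text
t: 9.8
eef_pos: [0.4422, -0.1924, 0.3993]
tool_rot: [1.33, 1.126, -1.331]
ft_force: [-0.1, 0.4, 0.1]
opening: 0.0336
```

```bash
python3 - <<'E'
from h import *
from cell import vision
ims=[vision.snapshot(n)["img"][...,::-1] for n in ["scene","top"]]
cv2.imwrite("pics/s6.png",cv2.resize(np.hstack(ims),(800,300)))
cv2.imwrite("pics/s6a.png",ims[0])
E
```

```text
(no output)
```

View pics/s6.png

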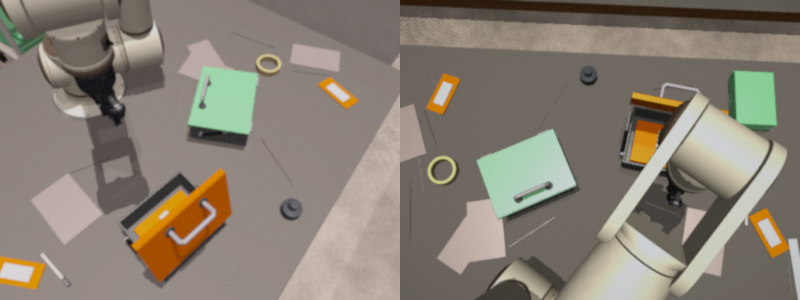

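The orange lid stands upright with the handle on its far side, the arm is clear, and green is shut. Next I'll check the angle and that it is at rest.

{"name": "servo_tool", "arguments": {
  "steps": [
    [[0,0,0],0,34],
    [[0,0,0],0,34],
    [[0,0,0],0,34],
    [[0,0,0],0,34],
    [[0,0,0],0,34],
    [[0,0,0],0,34],
    [[0,0,0],0,34],
    [[0,0,0],0,34],
    [[0,0,0],0,34],
    [[0,0,0],0,34]
  ]
}}

```text
t: 10.9
eef_pos: [0.4422, -0.1923, 0.3993]
tool_rot: [1.33, 1.126, -1.33]
ft_force: [0.7, -0.4, -0.1]
opening: 0.034
```

```bash
python3 - <<'E'
from h import *
from cell import vision
s=vision.snapshot("scene"); im=s["img"][...,::-1].copy(); a=cv2.imread("pics/s6a.png")
d=cv2.absdiff(im,a).max(2)[200:370,130:320]; print("changed px",(d>25).sum(), d.mean())
g0=dict(np.load("scene0.npz"))["img"][...,::-1]; print("green region diff",(cv2.absdiff(im,g0).max(2)[80:185,240:335]>40).sum())
r=np.hypot(.17,.053);p0=np.arctan2(.053,.17);xh=np.array([.986,-.165]);yh=np.array([.165,.986]);H=np.array([.550,-.212])+.17*xh
for th,c in [(1.0,(255,0,0)),(1.15,(0,255,0)),(1.35,(255,255,255))]:
    for k in np.linspace(-.04,.04,5):
        q=H-r*np.cos(p0+th)*xh+k*yh; p=proj(s,[*q,.095+r*np.sin(p0+th)]); 
        cv2.circle(im,tuple(np.round(p*1).astype(int)),1,c,-1)
    print(th,p)
cv2.imwrite("pics/s7.png",cv2.resize(im[200:370,130:320],None,fx=3,fy=3,interpolation=0))
E
```

```text
changed px 3 2.7037461300309595
green region diff 0
1.0 [247.73712857 254.47122646]
1.15 [257.38918675 263.22268155]
1.35 [270.96577436 276.81265307]
```

View pics/s7.png

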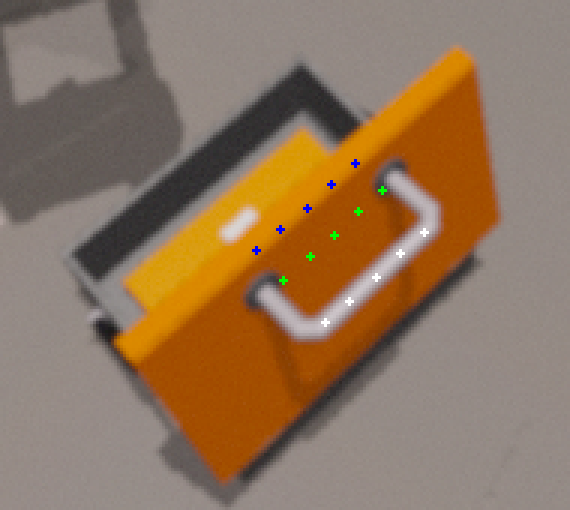

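The bar lies on the points projected for 1.35 rad (white), so the lid is at its stop, and it is at rest. Handing in.

```bash
python3 -c "
from cell import manip; print(manip.hand_in())"
```

```text
the job is handed in; nothing more can be done
None
```

The orange lid now stands open at its stop on its own, and the green lid is shut. I gripped the bow handle, swung it along its arc to about 1.0 rad, let go and backed the arm clear. The job was handed in at about 11 s of the 32 s allowed.

- **Lid angle:** in the last scene picture the bar lies on the points projected for 1.35 rad, well clear of those for 1.15 rad.
- **At rest:** two pictures about 1 s apart show essentially no change around the lid (3 pixels), and the gripper reads about zero force.
- **Green lid:** its part of the scene picture matches the one from the start.
- **One disagreement:** midway up, my path was about 3 mm tighter than the true arc. The force at the end of that stage read about 26 N, and I widened the path for the rest of the lift. The highest force read at the end of any move was that 26 N.

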